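# Stack the mixing-rack drive clutch

### The job

Build up the drive clutch on the keyed hub: first the thin separator plate, with its tab pointing the opposite way to the tab on the unit's backing plate, then the thick toothed lining disc on top of it, with its tab pointing the same way as the backing plate's tab. The hub's exact turn is not known, so turn each plate by feel under a light, gentle push until it drops over the keys, never forcing the sprung hub down near its stop, seat it fully home and flat, and let go; leave the other things on the bench alone.

Things in the scene. Friction and masses are not known exactly. Their poses are not given: they have to be found in the camera images.
- drive: Clutch drive unit, fixed to the bench: grey base 130 x 100 x 14 mm, on it a steel column 50 mm across whose flat top, the backing plate, is 24 mm above the bench, with a keyed hub rising from it. Origin: on the hub axis at bench height; x towards the backing plate's tab, z up.
- plunger (a joint): How far the sprung hub is pushed down, in m: 0 up, 0.009 at its stop. Spring: 4 N to start, then 2.5 N per mm. Pushing it in by more than 7 mm (about 22 N) strains the clutch; a light push of 1 to 3 mm is enough to feel for the keys.
- drive_tab (a point): On the backing plate's fixed tab, top face (24 mm above the bench), 45 mm from the hub axis along the unit's +x. The tab is 16 mm wide, 6 mm thick and reaches 50 mm from the axis. Home, the separator's underside is 24 mm above the bench and the lining disc's, on top of it, 30 mm.
- hub_keys (a point): On the hub axis at the key tops, 48 mm above the bench. The keys form a cross, 30 mm end to end, 5.8 mm thick, 24 mm tall, turned up to 29 deg either way from the unit's x and y; no pose tells the angle. The hub is on a spring: it sinks under a plate resting on its keys, and pops up when the slots line up (within 2.5 deg). A 0.3 N m brake resists turning it.
- hub_nose (a point): Top of the hub's round pilot nose, on the axis, 61 mm above the bench: 2.6 mm across here, widening to 9.6 mm at 52 mm and straight from there down to the key tops. A plate's hole passes over it at any turn and is centred by it within about 0.5 mm.
- separator: Separator plate, steel, 6 mm thick, smooth rim, about 0.13 kg. Two parallel flats 58 mm apart (y = +-29 mm, about 30 mm long), else 66 mm across. Square-ended tab 16 mm wide along +x, out to 50 mm. Cross-shaped hole: slots along x and y, 7.2 mm wide, 32 mm long; fits the hub every 90 deg. Origin: centre of underside, z up. Starts flat on a black stand 40 mm wide, underside 22 mm above the bench, rim overhanging.
- lining: Lining disc, steel, 10 mm thick, small teeth round its rim, about 0.2 kg. Two parallel flats 58 mm apart (y = +-29 mm, about 30 mm long), else 66 mm across. Round-ended tab 16 mm wide along +x, out to 50 mm. Cross-shaped hole: slots along x and y, 7.2 mm wide, 32 mm long; fits the hub every 90 deg. Origin: centre of underside, z up. Starts flat on a black stand 40 mm wide, underside 22 mm above the bench, rim overhanging.
- separator_tab (a point): Point on the separator's tab, 45 mm from its centre, mid-thickness.
- lining_tab (a point): Point on the lining disc's tab, 45 mm from its centre, mid-thickness.
- tin: Bystander: closed paint tin, 80 mm across, 90 mm high; origin at the centre of its underside.
- mixcup: Bystander: white open mixing cup, 84 mm across, 100 mm high; origin at the centre of its underside.
- tinter: Bystander: white tinter bottle with black cap, 56 mm across, 110 mm high; origin at the centre of its underside.
- screwdriver: Bystander: screwdriver lying on the bench; origin under its middle.
Not all that is in view belongs to the job. What is shaped like the lining but pink is not meant.

How it is judged:
By the outcome, as a careful person would: the job done as asked, in the order asked, and still so for the second after the job is handed in, with the robot touching nothing.
It also fails if it takes over 72 s, if anything falls off the work surface, if the arm or the gripper's body presses on something with over 40 N, if the wrist force passes 120 N, or if a joint passes its speed limit or range.

### The arm

A 6-joint arm with a two-finger parallel gripper is mounted at the origin on the work surface. World frame = base frame: x ahead of the robot, y to its left, z up, the work surface at z = 0. Lengths are in m, angles in rad, forces in N, time in s.
With the tool pointing down it reaches from about 0.275 to 0.85 m from the base axis. Payload 5.2 kg.
Tool frame: the origin (TCP) lies at the very end of the fingers, on their centre line; the grasp point (between the pads) lies 19 mm behind it; z points along the fingers, y is the line along which they close (so a half turn about z gives the same grasp; the last joint's range is limited). The gripper opens to 85 mm and grips with 20 to 120 N. Pads are 22 mm wide; open, the fingers measure 114 mm over their backs; the gripper's body (76 mm by 85 mm) begins 54 mm behind the grasp point. The pads swing forward as they close: fully open they stand 13 mm farther back than shut.
Start: joints at [-1.535, 0.259, 1.535, -0, 1.348, -0.203], TCP at [0.13, -0.534, 0.231] pointing down, gripper open.
Joint ranges: [-3.14, 3.14], [-0.91, 2.08], [0.19, 2.58], [-1.22, 4.36], [0.22, 2.71], [-3.12, 3.12]. Speed limits (rad/s): [2.57, 2.57, 3.14, 3.14, 3.14, 3.14].

### API

Orientations are given as [roll, pitch, yaw] about the fixed x, y, z axes, in that order (R = Rz(yaw) Ry(pitch) Rx(roll)).
In Python, from workcell import robot, cams, finish_job gives the robot as it stands. The module is installed in compiled form; this text tells all that it offers.
- The arm moves only by the tool send_rows, never from a script. Its argument "series" is text: rows parted by semicolons, each of 7 numbers parted by spaces: the turn, a rotation vector about the tool's x, y, z in rad, then the shift along the tool's x, y, z in m, then the closure in counts, from 0 (fully open) to 255 (shut). A call has 1 to 8 rows; each row is the pose to reach, as a shift and turn from the pose commanded when the call began, along the tool's axes at that moment; what a row does not reach only later rows make up. A row lasts 1/12 s, in which the tool goes at most 41.7 mm and 7.16 degrees, less where a joint would pass 70% of its speed; a pose out of reach is approached as far as the arm can. A call with a gripper value outside its range is refused whole. The fingers move at their own pace and stop on an object; "newtons" is the grip in N (left out, the last holds). Time passes only in rows, so rows that repeat a pose let the fingers close. It gives the time, the measured TCP pose, the force, the opening and the grip force at its end, in the units of the state.
- robot.get_state(): the state, without advancing time (a new reading comes with each control period).
- cams.capture(name): name is "side" or "top" or "wrist"; returns (picture, depth): 420x560x3 uint8, red, green, blue; 420x560 float32, m along the optical axis (not along the pixel's ray), 0 where there is no reading.
- cams.get_calibration(name): a dict with "mtx" (3x3 intrinsics, pixels), "world_from_camera" (4x4, takes a point from camera to world coordinates). Camera axes: x right, y down, z forward; pixel columns grow to the right and rows downward; lengths in m; the calibration is good to about 2 mm. The wrist camera is an equidistant fisheye: a pixel r from the principal point sees the ray r / f radians off the axis. A picture is of the moment at which its call begins: read the wrist's pose just before it. get_calibration takes no time and is no camera call; for the wrist camera it gives the pose at the moment of the call.
- finish_job(): hands the job in; it is judged then, once.
The state is a dict: "t": time; "q": joint angles; "qd": joint speeds; "effort": joint torques, N m; "position": TCP position; "eef_rot": TCP orientation; "force": force on the tool from outside, world axes, zero at the start; "ft_torque": the same for the moment, N m; "gripper_width": opening from 0.0 (shut) to 1.0 (fully open); "grip_force": force on a finger pad.
Only numpy, scipy, OpenCV 4.12 (cv2) and the standard library are available. Lean on these libraries where they do the work, as an engineer would, in place of code of your own. Each camera call takes 0.05 s, during which the arm holds its last target. There are 200 camera calls.

## Working session

There is one attempt and no reset: what is moved stays moved. The work goes in short steps, Python scripts to look and compute and a tool call to move; the robot and the scene stay as the last step left them, time stands still between calls to the robot, and variables do not carry over. Pictures are saved under pics/ and viewed, at most 10 in all, crops included, and the job is handed in when it is done.

Besides the shell and the picture viewer there is one more tool, called after "Emit:" as a command line: name --argument value ..., lists and objects as JSON in quotes. send_rows: Moves the arm, as the interface text tells. Its arguments: {"type":"object","properties":{"series":{"type":"string"},"newtons":{"type":"number"}},"required":["series"]}

```bash
mkdir -p pics; cat > h.py <<'E'
import numpy as np, cv2
from workcell import robot, cams, finish_job
def cap(n):
    p,d=cams.capture(n); c=cams.get_calibration(n); return p,d,np.array(c["mtx"]),np.array(c["world_from_camera"])
def cloud(d,K,T):
    v,u=np.mgrid[:420,:560]
    P=np.stack([(u-K[0,2])/K[0,0]*d,(v-K[1,2])/K[1,1]*d,d],-1)
    return P@T[:3,:3].T+T[:3,3]
E
python3 - <<'E'
from h import *
for n in("top","side"):
    p,d,K,T=cap(n); cv2.imwrite(f"pics/{n}0.png",p[:,:,::-1]); np.savez(f"{n}0.npz",p=p,d=d,K=K,T=T); print(K,T.round(3))
print(robot.get_state())
E
```

```text
[[458.73411324   0.         278.92473504]
 [  0.         458.73411324 201.41575232]
 [  0.           0.           1.        ]] [[-0.009 -0.984  0.178  0.346]
 [-1.     0.006 -0.017  0.079]
 [ 0.016 -0.178 -0.984  1.304]
 [ 0.     0.     0.     1.   ]]
[[529.92571418   0.         278.62936434]
 [  0.         529.92571418 211.72864803]
 [  0.           0.           1.        ]] [[-0.899 -0.307  0.313  0.23 ]
 [-0.438  0.652 -0.619  0.74 ]
 [-0.014 -0.693 -0.721  0.86 ]
 [ 0.     0.     0.     1.   ]]
{'t': 0.1, 'q': array([-1.53476997e+00,  2.59282753e-01,  1.53596817e+00, -4.52412483e-05,
        1.34799850e+00, -2.02803386e-01]), 'qd': array([ 0.00206887, -0.00034706, -0.00249542,  0.00035237,  0.00111845,
        0.00171448]), 'effort': array([ 1.72837157e-03, -4.46973538e+01, -2.91249776e+01, -2.13426092e-04,
        6.33293123e-03,  6.65294763e-06]), 'position': array([ 0.13009927, -0.5339046 ,  0.23055322]), 'eef_rot': array([-3.13996095e+00, -2.90497925e-04,  2.38839541e-01]), 'force': array([ 0.09439456, -0.1408928 ,  0.29046305]), 'ft_torque': array([ 0.01525306,  0.00166113, -0.02769504]), 'grip_force': 0.0, 'gripper_width': 0.9974840804403794}
```

View pics/top0.png

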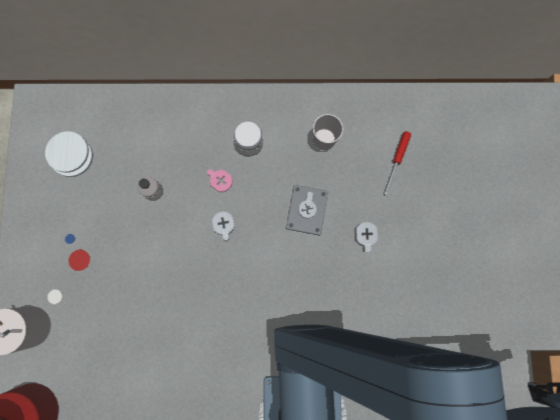

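View pics/side0.png

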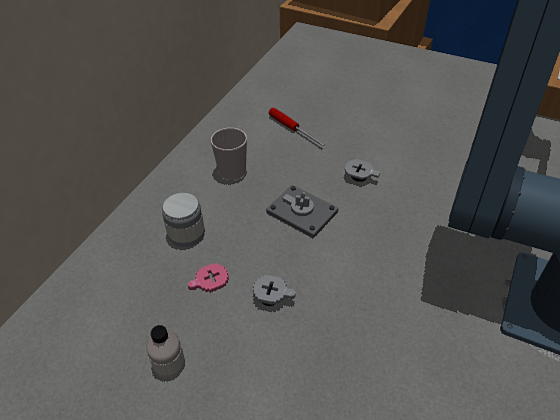

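The pictures show the drive at top (308,208), its tab up the image. There are grey plates at (223,223) and (367,234), both with tabs towards the robot, and the pink decoy at (220,180). Next I'll measure them and zoom in.

```bash
python3 - <<'E'
from h import *
ims=[]
for n,pts in(("top",[(223,223),(367,234),(308,208)]),("side",[(270,290),(360,172),(302,206)])):
    z=np.load(n+"0.npz"); p,d,K,T=[z[k] for k in "pdKT"]; W=cloud(d,K,T)
    row=[]
    for u,v in pts:
        c=p[v-24:v+24,u-24:u+24,::-1]; row.append(cv2.resize(c,(260,260),interpolation=cv2.INTER_CUBIC))
        w=W[v-24:v+24,u-24:u+24].reshape(-1,3); zz=w[:,2]
        print(n,u,v,"bench",np.median(zz[zz<.008]).round(4),"hist",np.histogram(zz,np.arange(.01,.066,.004))[0])
        m=(zz>.019)&(zz<.045); q=w[m]; print(len(q),q.min(0).round(4),q.max(0).round(4),np.median(q,0).round(4))
    ims.append(np.hstack(row))
cv2.imwrite("pics/crops.png",np.vstack(ims))
E
```

```text
top 223 223 bench -0.0009 hist [  0   1  30  36 137 197  38   2   0   0   0   0   0]
436 [0.4681 0.185  0.019 ] [0.55   0.2447 0.0384] [0.5143 0.2136 0.0304]
top 367 234 bench -0.001 hist [  0   6  38 146 212  49   1   0   0   0   0   0   0]
442 [ 0.4344 -0.2167  0.0192] [ 0.5164 -0.1579  0.0343] [ 0.4797 -0.1869  0.0266]
top 308 208 bench -0.0008 hist [630 386 125 123  27   2   6   7  13  18   5   3   2]
261 [ 0.4925 -0.0758  0.019 ] [0.6197 0.0229 0.0443] [ 0.5584 -0.0253  0.023 ]
side 270 290 bench -0.0008 hist [  0   0  38  84 213 526  21   0   0   0   0   0   0]
879 [0.4695 0.185  0.0196] [0.5514 0.2485 0.0357] [0.5137 0.2165 0.0306]
side 360 172 bench -0.0012 hist [  1   2  38 199 236  13   0   0   0   0   0   0   0]
484 [ 0.4334 -0.2163  0.0195] [ 0.516  -0.1536  0.0311] [ 0.4798 -0.1834  0.0261]
side 302 206 bench -0.0009 hist [808 316 101 181  16  17  17  16  28  33   4   7   3]
358 [ 0.5051 -0.0469  0.0191] [0.6077 0.0316 0.045 ] [ 0.5546 -0.0174  0.0232]
```

View pics/crops.png

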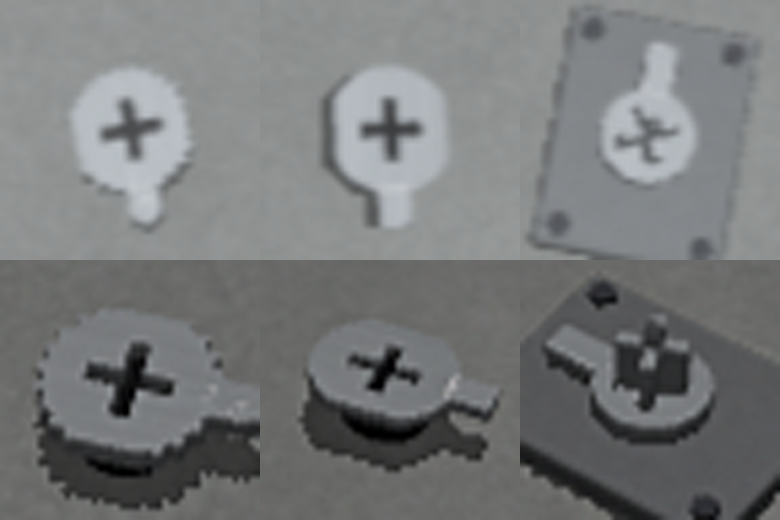

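Left (223,223) has teeth and a round tab, so it's the lining. Right (367,234) is smooth with a square tab, so it's the separator. Next I'll fit their poses from the contours.

```bash
cat >> h.py <<'E'
def ray(K,T,uv,z):
    uv=np.asarray(uv,float); r=np.c_[(uv-K[[0,1],[2,2]])/K[0,0],np.ones(len(uv))]@T[:3,:3].T
    return T[:3,3]+r*((z-T[2,3])/r[:,2])[:,None]
E
python3 - <<'E'
from h import *
from scipy.optimize import least_squares
for n,pts in(("top",[("lin",223,223,.032,33,29),("sep",367,234,.028,33,29),("drv",308,208,.024,25,25)]),("side",[("lin",270,290,.032,33,29),("sep",360,172,.028,33,29),("drv",302,206,.024,25,25)])):
    z=np.load(n+"0.npz"); p,d,K,T=[z[k] for k in "pdKT"]
    for nm,u,v,h,R,F in pts:
        s=8; r=26
        g=cv2.resize(cv2.cvtColor(p,cv2.COLOR_RGB2GRAY)[v-r:v+r,u-r:u+r],None,fx=s,fy=s,interpolation=cv2.INTER_LINEAR)
        t,m=cv2.threshold(g,0,255,cv2.THRESH_OTSU)
        bg=np.median(g[:s*8]) ; hi=np.percentile(g,97) if n=="top" else np.percentile(g,96)
        if nm!="drv" or n=="side" or 1: t=(bg+hi)/2
        m=(g>t).astype(np.uint8)
        cs,_=cv2.findContours(m,cv2.RETR_EXTERNAL,cv2.CHAIN_APPROX_NONE)
        c=max(cs,key=cv2.contourArea)[:,0,:]
        uv=(c+.5)/s-.5+[u-r,v-r]
        W=ray(K,T,uv,h)[:,:2]*1e3
        c0=np.median(W,0); c0=(W.min(0)+W.max(0))/2
        for _ in range(10):
            D=W-c0; a=np.arctan2(D[:,1],D[:,0]); q=np.hypot(*D.T)
            far=q>R+6; ta=np.angle(np.exp(1j*a[far]).mean()); 
            e=np.abs(np.angle(np.exp(1j*(a-ta))))
            k=(e>.6)&(np.abs(q-R)<6)
            if nm!="drv": k&=(np.abs(e-np.pi/2)>.55)
            f=least_squares(lambda x:np.hypot(W[k,0]-x[0],W[k,1]-x[1])-R,c0,loss="soft_l1"); c0=f.x
        fr=least_squares(lambda x:np.hypot(W[k,0]-x[0],W[k,1]-x[1])-x[2],[*c0,R],loss="soft_l1")
        D=W-c0; tip=D[(q>38)&(q<47)]; 
        print(n,nm,"thr",round(t),"bg",bg,"c",c0.round(1),"free",fr.x.round(1),"tab",np.degrees(ta).round(1),np.degrees(np.arctan2(*tip.mean(0)[::-1])).round(1),"rmax",q.max().round(1),k.sum())
        if nm=="drv": # base edges
            m2=None
E
```

```text
top lin thr 168 bg 146.0 c [515.6 214.4] free [517.9 214.7  30.6] tab -168.1 -168.2 rmax 46.4 239
top sep thr 164 bg 144.0 c [ 483.5 -189. ] free [ 484.  -189.1   32.2] tab -179.1 -178.3 rmax 50.2 232
top drv thr 163 bg 143.0 c [557.3 -23.8] free [556.4 -23.6  23.8] tab -10.6 -10.5 rmax 48.2 309
side lin thr 116 bg 106.0 c [515.4 216.3] free [517.3 216.5  30.7] tab -169.3 -169.8 rmax 48.7 411
side sep thr 114 bg 106.0 c [ 482.5 -184.8] free [ 483.4 -184.8   31.6] tab -177.8 -177.8 rmax 48.8 236
side drv thr 114 bg 106.0 c [564.4 -31.2] free [564.1 -30.2  24.3] tab 99.8 9.3 rmax 40.7 244
```

```bash
cat >> h.py <<'E'
from scipy.spatial.transform import Rotation as Ro
def go(x,y,z,yawdeg):
    s=robot.get_state(); A=Ro.from_euler("xyz",s["eef_rot"]); B=Ro.from_euler("xyz",[np.pi,0,np.radians(yawdeg)])
    print("t",s["t"],"pos",s["position"].round(4),"rpy",np.degrees(s["eef_rot"]).round(2),"F",s["force"].round(1),"w",round(s["gripper_width"],3),"grip",s["grip_force"])
    print("turn",(A.inv()*B).as_rotvec().round(4),"shift",A.inv().apply(np.array([x,y,z])-s["position"]).round(4))
E
echo
```

Emit:
send_rows --series "0 0 0.1 0.2 -0.12 0.03 0; 0 0 0.213 0.425 -0.254 0.08 0; 0 0 0.213 0.425 -0.254 0.08 0; 0 0 0.213 0.425 -0.254 0.08 0; 0 0 0.213 0.425 -0.254 0.08 0; 0 0 0.213 0.425 -0.254 0.08 0; 0 0 0.213 0.425 -0.254 0.08 0; 0 0 0.213 0.425 -0.254 0.08 0"

```text
t: 0.77
position: [0.3655, -0.3016, 0.1782]
eef_rot: [-3.141, 0.0, 0.025]
force: [1.9, -1.0, -0.4]
gripper_width: 0.996
grip_force: 0.0
```

```bash
python3 -c "
from h import *
go(.483,-.187,.15,1.5)"
```

```text
t 0.7667 pos [ 0.3655 -0.3016  0.1782] rpy [-1.7999e+02  1.0000e-02  1.4600e+00] F [ 1.9 -1.  -0.4] w 0.996 grip 0.0
turn [-0.0002  0.0001 -0.0007] shift [ 0.1203 -0.1116  0.0282]
```

Emit:
send_rows --series "0 0 0 0.12 -0.111 0.028 0; 0 0 0 0.12 -0.111 0.028 0; 0 0 0 0.12 -0.111 0.028 0; 0 0 0 0.12 -0.111 0.028 0; 0 0 0 0.12 -0.111 0.028 0; 0 0 0 0.12 -0.111 0.028 0; 0 0 0 0.12 -0.111 0.028 0"

```text
t: 1.35
position: [0.4813, -0.1893, 0.1502]
eef_rot: [-3.141, 0.001, 0.027]
force: [-0.1, 0.2, -0.4]
gripper_width: 1.002
grip_force: 0.0
```

```bash
python3 - <<'E'
from h import *
go(.483,-.187,.1,1.5)
p,d,K,T=cap("wrist"); np.savez("w0.npz",p=p,d=d,K=K,T=T); cv2.imwrite("pics/w0.png",p[:,:,::-1]); print(K,T.round(4))
E
```

```text
t 1.35 pos [ 0.4813 -0.1893  0.1502] rpy [-1.7999e+02  7.0000e-02  1.5600e+00] F [-0.1  0.2 -0.4] w 1.002 grip 0.0
turn [-0.0002  0.0012  0.001 ] shift [ 0.0018 -0.0023  0.0502]
[[325.1922621    0.         277.34697693]
 [  0.         325.1922621  205.95678036]
 [  0.           0.           1.        ]] [[ 2.500e-02 -9.480e-01 -3.172e-01  5.632e-01]
 [-9.997e-01 -2.380e-02 -7.500e-03 -1.879e-01]
 [-5.000e-04  3.173e-01 -9.483e-01  2.934e-01]
 [ 0.000e+00  0.000e+00  0.000e+00  1.000e+00]]
```

View pics/w0.png

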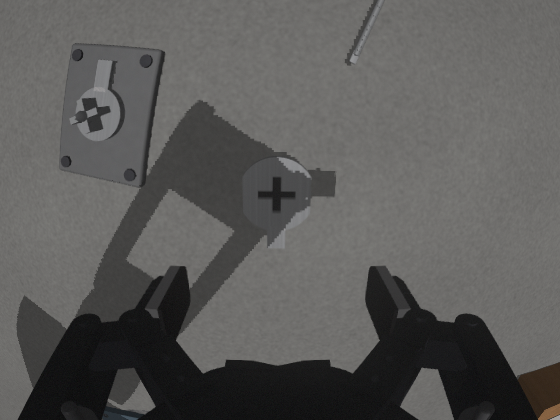

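The wrist view shows the separator's cross at (277,195) with its tab at (277,240), and the drive hub at (98,113). I'll make scaled plan views of both.

```bash
cat >> h.py <<'E'
def wproj(K,T,P):
    c=(P-T[:3,3])@T[:3,:3]; rr=np.hypot(c[:,0],c[:,1]); th=np.arctan2(rr,c[:,2])
    return K[[0,1],[2,2]]+K[0,0]*(th/rr)[:,None]*c[:,:2]
def plan(p,K,T,x,y,z,half=.06,n=380):
    # column -> -y, row -> -x (as the top view)
    v,u=np.mgrid[:n,:n]; s=2*half/n
    P=np.stack([x+half-(v+.5)*s,y+half-(u+.5)*s,np.full(u.shape,z)],-1).reshape(-1,3)
    m=wproj(K,T,P).reshape(n,n,2).astype(np.float32)
    im=cv2.remap(p,m[...,0],m[...,1],cv2.INTER_CUBIC)
    for k in range(1,12): 
        q=int(k*.01/s); cv2.line(im,(q,0),(q,6),(255,0,0)); cv2.line(im,(0,q),(6,q),(255,0,0))
    return im
E
python3 - <<'E'
from h import *
z=np.load("w0.npz"); p,d,K,T=[z[k] for k in "pdKT"]
a=plan(p,K,T,.483,-.187,.028); b=plan(p,K,T,.557,-.024,.048)
cv2.imwrite("pics/w0p.png",np.hstack([a,b])[:,:,::-1])
E
```

```text
(no output)
```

View pics/w0p.png

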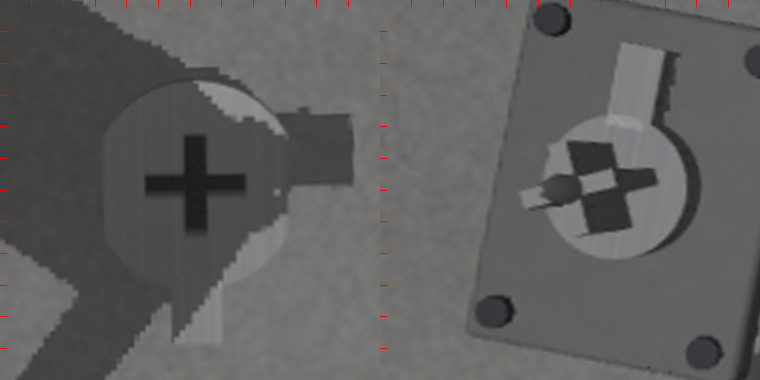

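The separator's centre is about (484.9,-188.6) mm with its tab at about -179.3°. The hub key bar runs at about +15° world, the drive tab at about -10°, and the axis is near (557.4,-24.7). Now going down to the separator.

Emit:
send_rows --series "0 0 0.015 0.0036 -0.0007 0.03 0; 0 0 0.015 0.0036 -0.0007 0.07 0; 0 0 0.015 0.0036 -0.0007 0.1 0; 0 0 0.015 0.0036 -0.0007 0.1 0; 0 0 0.015 0.0036 -0.0007 0.1 0; 0 0 0.015 0.0036 -0.0007 0.1 0"

```text
t: 1.9
position: [0.4858, -0.1903, 0.0523]
eef_rot: [3.14, -0.002, 0.009]
force: [0.9, -0.6, -0.4]
gripper_width: 1.007
grip_force: 0.0
```

```bash
python3 -c "
from h import *
go(.4849,-.1886,.012,.7)"
```

```text
t 1.9 pos [ 0.4858 -0.1903  0.0523] rpy [ 1.7993e+02 -1.0000e-01  5.1000e-01] F [ 0.9 -0.6 -0.4] w 1.007 grip 0.0
turn [ 0.0013 -0.0017 -0.0032] shift [-0.001  -0.0018  0.0403]
```

Emit:
send_rows --series "0 0 0 -0.001 -0.0015 0.02 0; 0 0 0 -0.001 -0.0015 0.04 0; 0 0 0 -0.001 -0.0015 0.04 0; 0 0 0 -0.001 -0.0015 0.04 0; 0 0 0 -0.001 -0.0015 0.04 60; 0 0 0 -0.001 -0.0015 0.04 120; 0 0 0 -0.001 -0.0015 0.04 140; 0 0 0 -0.001 -0.0015 0.04 140" --newtons 40

```text
t: 2.57
position: [0.4855, -0.188, 0.0127]
eef_rot: [3.14, -0.003, 0.011]
force: [-1.2, 0.3, 7.6]
gripper_width: 0.67
grip_force: 41.5
```

Emit:
send_rows --series "0 0 0 0 0 0 140; 0 0 0 0 0 0 140; 0 0 0 0 0 0 140; 0 0 0 0 0 0 140"

```text
t: 2.9
position: [0.4855, -0.188, 0.0127]
eef_rot: [3.139, -0.003, 0.011]
force: [-1.6, 0.3, 6.5]
gripper_width: 0.666
grip_force: 41.5
```

```bash
python3 - <<'E'
from h import *
go(.4849,-.1886,.012,.7)
p,d,K,T=cap("wrist"); cv2.imwrite("pics/w1.png",p[100:380,60:500,::-1])
E
```

```text
t 2.9 pos [ 0.4855 -0.188   0.0127] rpy [ 1.7988e+02 -1.6000e-01  6.3000e-01] F [-1.6  0.3  6.5] w 0.666 grip 41.47064924240112
turn [ 0.0021 -0.0028 -0.0012] shift [-0.0006  0.0006  0.0007]
```

View pics/w1.png

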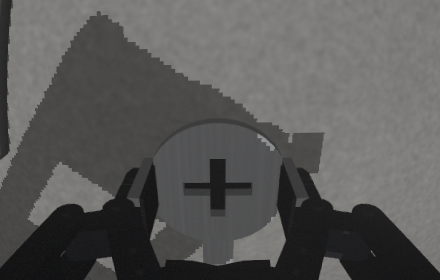

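The separator is gripped squarely on its flats, with its cross at about (277,286) in the full image. Lifting it and carrying it over the hub.

Emit:
send_rows --series "0 0 0 0 0 -0.03 140; 0 0 0 0 0 -0.07 140; 0 0 -0.08 0.02 -0.03 -0.085 140; 0 0 -0.15 0.04 -0.07 -0.085 140; 0 0 -0.25 0.06 -0.11 -0.085 140; 0 0 -0.25 0.0735 -0.145 -0.085 140; 0 0 -0.25 0.0735 -0.162 -0.085 140; 0 0 -0.25 0.0735 -0.162 -0.085 140"

```text
t: 3.62
position: [0.5564, -0.0199, 0.0964]
eef_rot: [-3.14, -0.001, 0.265]
force: [-0.8, 0.2, -1.7]
gripper_width: 0.667
grip_force: 44.6
```

Emit:
send_rows --series "0 0 0 0 0 0 140; 0 0 0 0 0 0 140; 0 0 0 0 0 0 140"

```text
t: 3.87
position: [0.556, -0.0255, 0.0959]
eef_rot: [3.141, -0.0, 0.26]
force: [-0.8, -0.4, -0.8]
gripper_width: 0.66
grip_force: 44.6
```

```bash
python3 - <<'E'
from h import *
go(.5574,-.0247,.06,15)
p,d,K,T=cap("wrist"); s=robot.get_state(); P=s["position"]
z=.107
a=plan(p,K,T,P[0],P[1],z); 
b=plan(p,K,T,.5574,-.0247,.061)
cv2.imwrite("pics/w2p.png",np.hstack([a,b])[:,:,::-1])
np.savez("w2.npz",p=p,d=d,K=K,T=T); print(T.round(4))
uv=wproj(K,T,np.array([[*P[:2],.107]])); print(uv, d[int(uv[0,1])+25,int(uv[0,0])+25])
E
```

```text
t 3.8667 pos [ 0.556  -0.0255  0.0959] rpy [ 1.7997e+02 -1.0000e-02  1.4880e+01] F [-0.8 -0.4 -0.8] w 0.66 grip 44.5851244032383
turn [ 0.0005 -0.0002 -0.0021] shift [ 0.0015 -0.0004  0.0359]
[[ 0.2558 -0.9171 -0.3058  0.6353]
 [-0.9667 -0.2426 -0.081  -0.0046]
 [ 0.      0.3164 -0.9486  0.2388]
 [ 0.      0.      0.      1.    ]]
[[277.44127061 282.3569579 ]] 0.1506653
```

View pics/w2p.png

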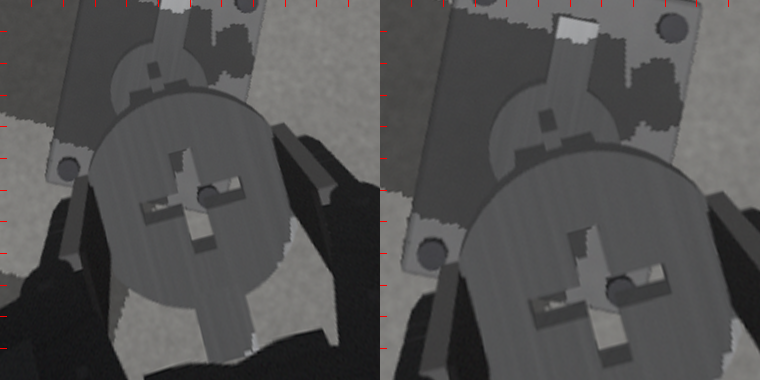

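Emit:
send_rows --series "0 0 -0.002 0.0017 -0.0004 0.02 140; 0 0 -0.002 0.0017 -0.0004 0.04 140; 0 0 -0.002 0.0017 -0.0004 0.04 140; 0 0 -0.002 0.0017 -0.0004 0.046 140; 0 0 -0.002 0.0017 -0.0004 0.052 140; 0 0 -0.002 0.0017 -0.0004 0.055 140; 0 0 -0.002 0.0017 -0.0004 0.058 140; 0 0 -0.002 0.0017 -0.0004 0.058 140"

```text
t: 4.58
position: [0.5581, -0.0237, 0.0381]
eef_rot: [3.141, -0.001, 0.263]
force: [-1.0, -0.2, 2.8]
gripper_width: 0.662
grip_force: 45.0
```

```bash
python3 -c "
from h import *
go(.5577,-.0247,.036,15); print(robot.get_state()['ft_torque'])"
```

```text
t 4.5833 pos [ 0.5581 -0.0237  0.0381] rpy [ 1.7998e+02 -6.0000e-02  1.5050e+01] F [-1.  -0.2  2.8] w 0.662 grip 45.00758394598961
turn [ 0.0004 -0.001   0.0009] shift [-0.0007  0.0009  0.0021]
[ 0.09234381  0.18837952 -0.00459859]
```

Emit:
send_rows --series "0 0 0 0 0 0.001 140; 0 0 0 0 0 0.002 140; 0 0 0 0 0 0.002 140; 0 0 0 0 0 0.002 140"

```text
t: 4.92
position: [0.5576, -0.0233, 0.0356]
eef_rot: [-3.141, -0.0, 0.263]
force: [0.6, 1.1, 0.0]
gripper_width: 0.665
grip_force: 44.6
```

```bash
python3 -c "
from h import *
go(.5577,-.0247,.036,15); print(robot.get_state()['ft_torque'])"
```

```text
t 4.9167 pos [ 0.5576 -0.0233  0.0356] rpy [-1.7999e+02 -1.0000e-02  1.5060e+01] F [0.6 1.1 0. ] w 0.665 grip 44.64642897248268
turn [-0.0002 -0.0001  0.001 ] shift [-0.0003  0.0014 -0.0004]
[ 0.32778314 -0.05885616 -0.01260837]
```

Emit:
send_rows --series "0 0 0 0 0 0.001 140; 0 0 0 0 0 0.002 140; 0 0 0 0 0 0.003 140; 0 0 0 0 0 0.003 140"

```text
t: 5.25
position: [0.5575, -0.0233, 0.0323]
eef_rot: [-3.141, 0.0, 0.263]
force: [0.6, 2.8, -0.9]
gripper_width: 0.663
grip_force: 44.6
```

```bash
python3 -c "
from h import *
go(.5577,-.0247,.015,15); print(robot.get_state()['ft_torque'])"
```

```text
t 5.25 pos [ 0.5575 -0.0233  0.0323] rpy [-1.7998e+02  1.0000e-02  1.5060e+01] F [ 0.6  2.8 -0.9] w 0.663 grip 44.57860440015793
turn [-0.0004  0.0001  0.001 ] shift [-0.0002  0.0014  0.0173]
[ 0.42104948 -0.08833779 -0.08961708]
```

It has dropped over the keys. Seating it now.

Emit:
send_rows --series "0 0 0 0 -0.001 0.004 140; 0 0 0 0 -0.001 0.008 140; 0 0 0 0 -0.001 0.012 140; 0 0 0 0 -0.001 0.015 140; 0 0 0 0 -0.001 0.0165 140; 0 0 0 0 -0.001 0.0165 140"

```text
t: 5.75
position: [0.5574, -0.0227, 0.0156]
eef_rot: [-3.142, 0.0, 0.263]
force: [0.6, 0.2, -2.2]
gripper_width: 0.664
grip_force: 44.5
```

```bash
python3 -c "
from h import *
go(.5577,-.0247,.015,15); print(robot.get_state()['ft_torque'])"
```

```text
t 5.75 pos [ 0.5574 -0.0227  0.0156] rpy [-1.800e+02  1.000e-02  1.505e+01] F [ 0.6  0.2 -2.2] w 0.664 grip 44.51822072267532
turn [-0.0001  0.0002  0.0008] shift [-0.0002  0.002   0.0006]
[ 0.03404539 -0.22098634 -0.01474331]
```

Emit:
send_rows --series "0 0 0 0 0 0.0008 140; 0 0 0 0 0 0.0016 140; 0 0 0 0 0 0.0016 140"

```text
t: 6.0
position: [0.5574, -0.0227, 0.0148]
eef_rot: [3.141, -0.0, 0.263]
force: [0.8, -0.2, 0.6]
gripper_width: 0.665
grip_force: 44.7
```

```bash
python3 -c "
from h import *
go(.5577,-.0247,.015,15); print(robot.get_state()['ft_torque'])"
```

```text
t 6.0 pos [ 0.5574 -0.0227  0.0148] rpy [ 1.7999e+02 -1.0000e-02  1.5060e+01] F [ 0.8 -0.2  0.6] w 0.665 grip 44.73157435655594
turn [ 0.0002 -0.0001  0.001 ] shift [-0.0002  0.002  -0.0002]
[ 0.0143318  -0.05404707 -0.01651916]
```

Emit:
send_rows --series "0 0 0 0 0 0.001 140; 0 0 0 0 0 0.001 140; 0 0 0 0 0 0.001 60; 0 0 0 0 0 0.001 0; 0 0 0 0 0 0.001 0; 0 0 0 0 0 0 0; 0 0 0 0 0 -0.02 0; 0 0 0 0 0 -0.05 0"

```text
t: 6.67
position: [0.5547, -0.022, 0.0621]
eef_rot: [-3.138, 0.006, 0.263]
force: [0.5, -0.9, 0.0]
gripper_width: 0.997
grip_force: 0.0
```

```bash
python3 -c "
from h import *
go(.516,.215,.16,11)"
```

```text
t 6.6667 pos [ 0.5547 -0.022   0.0621] rpy [-179.8     0.37   15.05] F [ 0.5 -0.9  0. ] w 0.997 grip 0.0
turn [-0.0033  0.0066  0.0707] shift [ 0.0236 -0.2393 -0.0972]
```

Emit:
send_rows --series "0 0 0 0 0 -0.04 0; 0 0 0.03 0.01 -0.03 -0.08 0; 0 0 0.07 0.0236 -0.07 -0.097 0; 0 0 0.07 0.0236 -0.12 -0.097 0; 0 0 0.07 0.0236 -0.17 -0.097 0; 0 0 0.07 0.0236 -0.21 -0.097 0; 0 0 0.07 0.0236 -0.239 -0.097 0; 0 0 0.07 0.0236 -0.239 -0.097 0"

```text
t: 7.33
position: [0.5157, 0.2192, 0.1616]
eef_rot: [-3.139, 0.001, 0.196]
force: [0.2, -0.7, -0.1]
gripper_width: 1.004
grip_force: 0.0
```

Emit:
send_rows --series "0 0 0 0 0 0 0; 0 0 0 0 0 0 0; 0 0 0 0 0 0 0"

```text
t: 7.58
position: [0.5184, 0.2133, 0.1613]
eef_rot: [3.141, 0.0, 0.192]
force: [-0.0, -0.3, -0.0]
gripper_width: 1.003
grip_force: 0.0
```

```bash
python3 - <<'E'
from h import *
go(.516,.215,.16,11)
p,d,K,T=cap("wrist"); np.savez("w3.npz",p=p,d=d,K=K,T=T)
a=plan(p,K,T,.516,.215,.032); b=plan(p,K,T,.5574,-.0247,.03); print(T[:3,3])
cv2.imwrite("pics/w3p.png",np.hstack([a,b])[:,:,::-1])
E
```

```text
t 7.5833 pos [0.5184 0.2133 0.1613] rpy [1.7996e+02 2.0000e-02 1.1030e+01] F [-0.  -0.3 -0. ] w 1.003 grip 0.0
turn [0.0007 0.0003 0.0005] shift [-0.002  -0.0021  0.0013]
[0.59914201 0.22862427 0.30424315]
```

View pics/w3p.png

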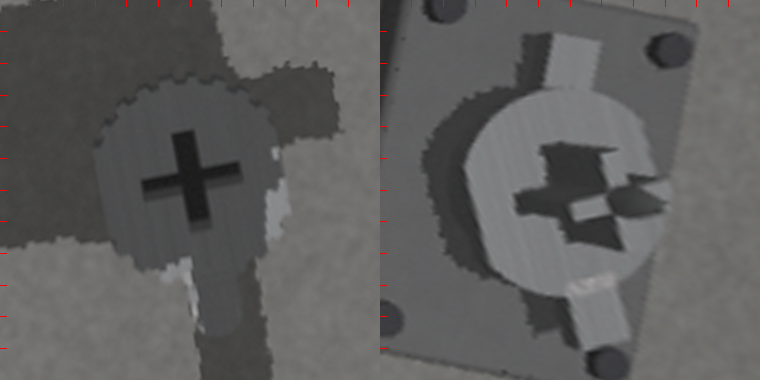

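The separator is seated with its tab opposite the drive tab, offset only by the hub's turn. The lining's cross centre is about (518.8,214.7) mm, yaw 10.7°. Going down to it.

Emit:
send_rows --series "0 0 0.005 0.0005 -0.0015 0.03 0; 0 0 0.005 0.0005 -0.0015 0.07 0; 0 0 0.005 0.0005 -0.0015 0.105 0; 0 0 0.005 0.0005 -0.0015 0.105 0; 0 0 0.005 0.0005 -0.0015 0.105 0; 0 0 0.005 0.0005 -0.0015 0.105 0"

```text
t: 8.13
position: [0.5198, 0.2152, 0.0581]
eef_rot: [3.141, -0.002, 0.186]
force: [0.6, -0.4, 0.9]
gripper_width: 0.997
grip_force: 0.0
```

```bash
python3 -c "
from h import *
go(.5188,.2147,.010,10.7)"
```

```text
t 8.1333 pos [0.5198 0.2152 0.0581] rpy [ 1.7999e+02 -1.1000e-01  1.0670e+01] F [ 0.6 -0.4  0.9] w 0.997 grip 0.0
turn [ 0.0001 -0.0019 -0.0005] shift [-0.0012  0.0003  0.0481]
```

Emit:
send_rows --series "0 0 0 -0.001 0 0.025 0; 0 0 0 -0.001 0 0.048 0; 0 0 0 -0.001 0 0.048 0; 0 0 0 -0.001 0 0.048 0; 0 0 0 -0.001 0 0.048 60; 0 0 0 -0.001 0 0.048 120; 0 0 0 -0.001 0 0.048 140; 0 0 0 -0.001 0 0.048 140" --newtons 45

```text
t: 8.8
position: [0.519, 0.216, 0.0109]
eef_rot: [3.141, -0.004, 0.188]
force: [-0.4, -0.3, 6.7]
gripper_width: 0.668
grip_force: 47.0
```

Emit:
send_rows --series "0 0 0 0 0 0 140; 0 0 0 0 0 0 140; 0 0 0 0 0 0 140"

```text
t: 9.05
position: [0.519, 0.216, 0.0109]
eef_rot: [3.141, -0.004, 0.188]
force: [-0.3, -0.9, 6.3]
gripper_width: 0.667
grip_force: 47.0
```

Emit:
send_rows --series "0 0 0 0 0 -0.03 140; 0 0 0 0 0 -0.07 140; 0 0 0 0 0 -0.1 140; 0 0 0 0 0 -0.1 140; 0 0 0 0 0 -0.1 140; 0 0 0 0 0 -0.1 140"

```text
t: 9.55
position: [0.5167, 0.2157, 0.1085]
eef_rot: [-3.142, 0.0, 0.188]
force: [-0.9, 0.9, -2.1]
gripper_width: 0.668
grip_force: 50.7
```

```bash
python3 - <<'E'
from h import *
go(.5574,-.0230,.11,195)
p,d,K,T=cap("wrist"); P=robot.get_state()["position"]
a=plan(p,K,T,P[0],P[1],P[2]+.012+.010); cv2.imwrite("pics/w4p.png",a[:,:,::-1])
E
```

```text
t 9.55 pos [0.5167 0.2157 0.1085] rpy [-1.800e+02  1.000e-02  1.077e+01] F [-0.9  0.9 -2.1] w 0.668 grip 50.73137864470482
turn [4.0000e-04 0.0000e+00 3.0677e+00] shift [-0.0046  0.2421 -0.0015]
```

View pics/w4p.png

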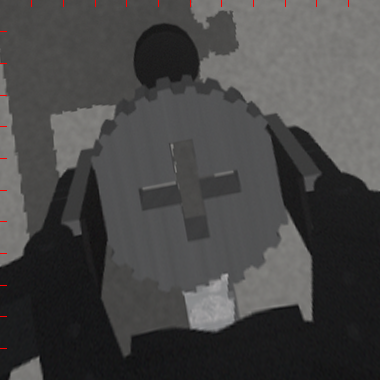

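The lining is centred in the grip. Now I'll carry it over while turning it half round.

Emit:
send_rows --series "0 0 -0.12 0 0.02 -0.005 140; 0 0 -0.24 0 0.05 -0.005 140; 0 0 -0.36 0 0.08 -0.005 140; 0 0 -0.48 0 0.11 -0.005 140; 0 0 -0.6 -0.002 0.14 -0.005 140; 0 0 -0.72 -0.004 0.17 -0.005 140; 0 0 -0.84 -0.005 0.2 -0.005 140; 0 0 -0.96 -0.005 0.22 -0.005 140"

```text
t: 10.27
position: [0.5523, -0.0038, 0.1115]
eef_rot: [-3.138, 0.002, 1.153]
force: [-0.6, -0.3, -2.1]
gripper_width: 0.665
grip_force: 50.7
```

Emit:
send_rows --series "0 0 -0.12 0 0 0 140; 0 0 -0.24 0 0 0 140; 0 0 -0.36 0 0 0 140; 0 0 -0.48 0 0 0 140; 0 0 -0.6 0 0 0 140; 0 0 -0.72 0 0 0 140; 0 0 -0.84 0 0 0 140; 0 0 -0.96 0 0 0 140"

```text
t: 10.93
position: [0.552, -0.0011, 0.1114]
eef_rot: [-3.138, -0.003, 2.114]
force: [0.2, 0.0, -2.5]
gripper_width: 0.669
grip_force: 50.7
```

```bash
python3 -c "
from h import *
go(.5574,-.0230,.11,195); print(robot.get_state()['q'])"
```

```text
t 10.9333 pos [ 0.552  -0.0011  0.1114] rpy [-1.7981e+02 -1.7000e-01  1.2110e+02] F [ 0.2  0.  -2.5] w 0.669 grip 50.69540396332741
turn [-8.0000e-04 -4.7000e-03 -1.2897e+00] shift [-0.0216 -0.0067  0.0013]
[-2.04072651e-01  3.73444344e-01  1.68780668e+00  3.74415950e-05
  1.08477494e+00 -7.46950152e-01]
```

Emit:
send_rows --series "0 0 -0.12 -0.01 -0.003 0 140; 0 0 -0.24 -0.0216 -0.0067 0.001 140; 0 0 -0.36 -0.0216 -0.0067 0.001 140; 0 0 -0.48 -0.0216 -0.0067 0.001 140; 0 0 -0.6 -0.0216 -0.0067 0.001 140; 0 0 -0.72 -0.0216 -0.0067 0.001 140; 0 0 -0.84 -0.0216 -0.0067 0.001 140; 0 0 -0.96 -0.0216 -0.0067 0.001 140"

```text
t: 11.6
position: [0.5573, -0.023, 0.1104]
eef_rot: [3.141, -0.004, 3.074]
force: [-0.7, 0.1, -2.1]
gripper_width: 0.664
grip_force: 50.7
```

Emit:
send_rows --series "0 0 -0.12 0 0 0 140; 0 0 -0.24 0 0 0 140; 0 0 -0.33 0 0 0 140; 0 0 -0.33 0 0 0 140; 0 0 -0.33 0 0 0 140; 0 0 -0.33 0 0 0 140"

```text
t: 12.1
position: [0.558, -0.0232, 0.1114]
eef_rot: [3.141, -0.002, -2.888]
force: [0.2, 0.2, -2.2]
gripper_width: 0.662
grip_force: 50.7
```

```bash
python3 -c "
from h import *
go(.5574,-.0228,.052,195.05)"
```

```text
t 12.1 pos [ 0.558  -0.0232  0.1114] rpy [ 1.7994e+02 -1.1000e-01 -1.6548e+02] F [ 0.2  0.2 -2.2] w 0.662 grip 50.69551795721054
turn [ 0.001  -0.0019 -0.0092] shift [0.0004 0.0005 0.0594]
```

Emit:
send_rows --series "0 0 -0.009 0.0004 0.0005 0.03 140; 0 0 -0.009 0.0004 0.0005 0.055 140; 0 0 -0.009 0.0004 0.0005 0.06 140; 0 0 -0.009 0.0004 0.0005 0.064 140; 0 0 -0.009 0.0004 0.0005 0.069 140; 0 0 -0.009 0.0004 0.0005 0.073 140; 0 0 -0.009 0.0004 0.0005 0.0765 140; 0 0 -0.009 0.0004 0.0005 0.0765 140"

```text
t: 12.77
position: [0.559, -0.0226, 0.0368]
eef_rot: [-3.141, 0.002, -2.877]
force: [1.6, 3.4, -2.7]
gripper_width: 0.669
grip_force: 50.7
```

```bash
python3 -c "
from h import *
go(.5574,-.0228,.019,195.05); print(robot.get_state()['ft_torque'])"
```

```text
t 12.7667 pos [ 0.559  -0.0226  0.0368] rpy [-1.7999e+02  1.1000e-01 -1.6482e+02] F [ 1.6  3.4 -2.7] w 0.669 grip 50.68474888801575
turn [-0.0002  0.0019  0.0022] shift [0.0016 0.0002 0.0178]
[ 0.41057673 -0.11515583 -0.00341402]
```

Emit:
send_rows --series "0 0 0 0 0.0008 0.001 140; 0 0 0 0 0.0008 0.002 140; 0 0 0 0 0.0008 0.003 140; 0 0 0 0 0.0008 0.003 140"

```text
t: 13.1
position: [0.5591, -0.0225, 0.0343]
eef_rot: [-3.14, 0.002, -2.876]
force: [-1.4, 0.4, 6.9]
gripper_width: 0.666
grip_force: 51.7
```

```bash
python3 -c "
from h import *
go(.5574,-.0228,.019,195.05); print(robot.get_state()['ft_torque'])"
```

```text
t 13.1 pos [ 0.5591 -0.0225  0.0343] rpy [-1.7992e+02  1.3000e-01 -1.6480e+02] F [-1.4  0.4  6.9] w 0.666 grip 51.73714354634285
turn [-0.0014  0.0022  0.0025] shift [0.0017 0.0002 0.0153]
[0.01162669 0.28096352 0.00659706]
```

It's resting on the keys with a light push of about 9 N. I'll feel for the slots, easing x back first.

Emit:
send_rows --series "0 0 0 0.0008 0 0 140; 0 0 0 0.0014 0 0 140; 0 0 0 0.0014 0 0 140; 0 0 0 0.0014 0 0 140"

```text
t: 13.43
position: [0.559, -0.0226, 0.0349]
eef_rot: [-3.14, 0.005, -2.877]
force: [1.3, 1.9, 6.3]
gripper_width: 0.664
grip_force: 51.7
```

Emit:
send_rows --series "0 0 0.01 0 0 0 140; 0 0 0.02 0 0 0 140; 0 0 0.03 0 0 0 140; 0 0 0.03 0 0 0 140"

```text
t: 13.77
position: [0.5588, -0.0227, 0.0348]
eef_rot: [-3.14, 0.005, -2.907]
force: [1.0, 2.1, 6.7]
gripper_width: 0.664
grip_force: 51.7
```

Emit:
send_rows --series "0 0 -0.015 0 0 0 140; 0 0 -0.03 0 0 0 140; 0 0 -0.045 0 0 0 140; 0 0 -0.06 0 0 0 140; 0 0 -0.06 0 0 0 140"

```text
t: 14.18
position: [0.5587, -0.0226, 0.0347]
eef_rot: [-3.14, 0.004, -2.846]
force: [1.1, 2.6, 6.2]
gripper_width: 0.667
grip_force: 51.7
```

Emit:
send_rows --series "0 0 -0.015 -0.001 0 0 140; 0 0 -0.03 -0.001 0 0 140; 0 0 -0.045 -0.001 0 0 140; 0 0 -0.06 -0.001 0 0 140; 0 0 -0.06 -0.001 0 0 140"

```text
t: 14.6
position: [0.5588, -0.0224, 0.0345]
eef_rot: [-3.14, 0.003, -2.786]
force: [-1.7, 1.6, 7.0]
gripper_width: 0.666
grip_force: 51.7
```

```bash
python3 - <<'E'
from h import *
go(.559,-.0226,.0347,195.05); print(robot.get_state()['ft_torque'])
p,d,K,T=cap("wrist"); P=robot.get_state()["position"]
a=plan(p,K,T,P[0],P[1],P[2]+.0211,.05)
t,dd,K,T=cap("side"); cv2.imwrite("side1.png",t)
b=cv2.resize(t[150:260,247:357],(380,380),interpolation=cv2.INTER_CUBIC)
cv2.imwrite("pics/w5p.png",np.hstack([a,b])[:,:,::-1])
E
```

```text
t 14.6 pos [ 0.5588 -0.0224  0.0345] rpy [-1.7992e+02  1.4000e-01 -1.5963e+02] F [-1.7  1.6  7. ] w 0.666 grip 51.739767640829086
turn [-0.0013  0.0026  0.0928] shift [-0.0001 -0.0003 -0.0002]
[ 0.17320394  0.31350991 -0.14893886]
```

View pics/w5p.png

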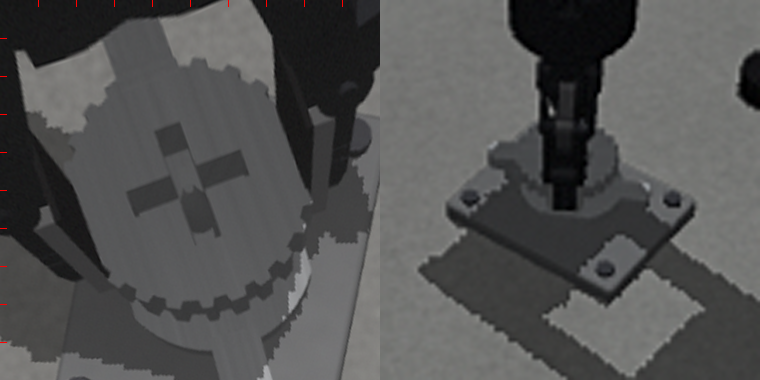

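The lining still rests on the keys. I'll recentre slightly and sweep back the other way.

Emit:
send_rows --series "0 0 0.015 0.0005 0.0004 0 140; 0 0 0.03 0.0005 0.0004 0 140; 0 0 0.045 0.0005 0.0004 0 140; 0 0 0.06 0.0005 0.0004 0 140; 0 0 0.075 0.0005 0.0004 0 140; 0 0 0.09 0.0005 0.0004 0 140"

```text
t: 15.2
position: [0.5587, -0.0226, 0.0347]
eef_rot: [-3.139, 0.004, -2.877]
force: [-0.6, 0.7, 6.9]
gripper_width: 0.666
grip_force: 51.7
```

Emit:
send_rows --series "0 0 0.015 0 0 0 140; 0 0 0.03 0 0 0 140; 0 0 0.045 0 0 0 140; 0 0 0.06 0 0 0 140; 0 0 0.06 0 0 0 140"

```text
t: 15.62
position: [0.5586, -0.0227, 0.0347]
eef_rot: [-3.139, 0.003, -2.937]
force: [-0.9, 0.1, 6.8]
gripper_width: 0.666
grip_force: 51.7
```

Emit:
send_rows --series "0 0 0.015 0 0 0 140; 0 0 0.03 0 0 0 140; 0 0 0.045 0 0 0 140; 0 0 0.06 0 0 0 140; 0 0 0.06 0 0 0 140"

```text
t: 16.03
position: [0.5585, -0.0228, 0.0347]
eef_rot: [-3.14, 0.003, -2.997]
force: [-0.2, -1.2, 7.5]
gripper_width: 0.664
grip_force: 51.7
```

```bash
python3 - <<'E'
from h import *
go(.559,-.0226,.0347,195.05); print(robot.get_state()['ft_torque'])
E
```

```text
t 16.0333 pos [ 0.5585 -0.0228  0.0347] rpy [-179.89    0.18 -171.71] F [-0.2 -1.2  7.5] w 0.664 grip 51.728939563035965
turn [-0.0022  0.0031 -0.118 ] shift [-0.0005  0.0001 -0.    ]
[-0.09461386  0.18580221  0.16808619]
```

```bash
cat >> h.py <<'E'
def wcloud(d,K,T):
    v,u=np.mgrid[:420,:560]; a=np.stack([u-K[0,2],v-K[1,2]],-1)/K[0,0]; th=np.linalg.norm(a,axis=-1)+1e-9
    P=np.concatenate([a/th[...,None]*np.tan(th)[...,None],np.ones(th.shape+(1,))],-1)*d[...,None]
    return P@T[:3,:3].T+T[:3,3]
def tabang(W,c,z0,z1,label,r0=.037,r1=.049,lo=None):
    P=W.reshape(-1,3); D=P[:,:2]-c; r=np.hypot(*D.T); m=(P[:,2]>z0)&(P[:,2]<z1)&(r>r0)&(r<r1)
    a=np.degrees(np.arctan2(D[m,1],D[m,0]))%360
    h,_=np.histogram(a,np.arange(0,361,15)); print(label,m.sum(),{int(i*15):int(h[i]) for i in np.nonzero(h)[0]})
    return a,P[m],D[m]
E
python3 - <<'E'
from h import *
z=np.load("w3.npz"); W=wcloud(z["d"],z["K"],z["T"]); c=np.array([.5575,-.0227])
P=W.reshape(-1,3); r=np.hypot(*(P[:,:2]-c).T); m=(r<.029)&(r>.02)&(P[:,2]>.024)&(P[:,2]<.04); print("sep plate z after release",m.sum(),np.median(P[m,2]).round(4))
a,_,D=tabang(W,c,.024,.036,"w3"); k=(a>150)&(a<240); print("sep tab",np.median(a[k]).round(1),D[k].mean(0))
a,_,D=tabang(W,c,.019,.027,"w3 drv"); 
p,d,K,T=cap("wrist"); np.savez("w6.npz",p=p,d=d,K=K,T=T); W=wcloud(d,K,T)
a,_,D=tabang(W,c,.024,.036,"now"); k=(a>150)&(a<240); print("sep tab",np.median(a[k]).round(1),D[k].mean(0))
P=W.reshape(-1,3); r=np.hypot(*(P[:,:2]-c).T); m=(r<.028)&(P[:,2]>.05)&(P[:,2]<.064); Q=P[m]
A=np.c_[Q[:,:2]-c,np.ones(len(Q))]; f=np.linalg.lstsq(A,Q[:,2],rcond=None)[0]; print("lining top plane",m.sum(),f.round(4))
a,_,D=tabang(W,c,.048,.066,"lining"); 
E
```

```text
sep plate z after release 715 0.0301
w3 201 {0: 2, 180: 83, 195: 53, 330: 14, 345: 49}
sep tab 192.0 [-0.04157764 -0.00950716]
w3 drv 165 {0: 8, 180: 19, 330: 34, 345: 104}
now 853 {180: 421, 195: 432}
sep tab 195.2 [-0.04132819 -0.01117823]
lining top plane 9470 [-0.0057  0.0005  0.0559]
lining 895 {0: 298, 15: 80, 90: 2, 105: 227, 255: 80, 270: 152, 345: 56}
```

The lining top is at 55.9 mm, so the keys are still under it, and the separator is home at 30.1 mm. I'll ease the push and sweep slowly.

Emit:
send_rows --series "0 0 -0.009 0 0 -0.0008 140; 0 0 -0.018 0 0 -0.0008 140; 0 0 -0.027 0 0 -0.0008 140; 0 0 -0.036 0 0 -0.0008 140; 0 0 -0.045 0 0 -0.0008 140; 0 0 -0.054 0 0 -0.0008 140; 0 0 -0.063 0 0 -0.0008 140; 0 0 -0.072 0 0 -0.0008 140"

```text
t: 16.75
position: [0.5584, -0.0226, 0.0352]
eef_rot: [-3.14, 0.003, -2.924]
force: [-0.4, -0.5, 5.9]
gripper_width: 0.665
grip_force: 51.6
```

```bash
python3 - <<'E'
from h import *
go(.559,-.0226,.0347,195.05); print(robot.get_state()['ft_torque'])
E
```

```text
t 16.75 pos [ 0.5584 -0.0226  0.0352] rpy [-1.7990e+02  1.7000e-01 -1.6755e+02] F [-0.4 -0.5  5.9] w 0.665 grip 51.56131848692894
turn [-0.0018  0.0029 -0.0453] shift [-0.0006 -0.0001  0.0005]
[-0.01341007  0.1610393  -0.05650306]
```

Emit:
send_rows --series "0 0 -0.009 0 0 0 140; 0 0 -0.018 0 0 0 140; 0 0 -0.027 0 0 0 140; 0 0 -0.036 0 0 0 140"

```text
t: 17.08
position: [0.5584, -0.0226, 0.0352]
eef_rot: [-3.14, 0.003, -2.888]
force: [-0.6, 0.1, 6.1]
gripper_width: 0.668
grip_force: 51.6
```

```bash
python3 - <<'E'
from h import *
go(.559,-.0226,.0347,195.05); print(robot.get_state()['ft_torque'])
E
```

```text
t 17.0833 pos [ 0.5584 -0.0226  0.0352] rpy [-1.7990e+02  1.6000e-01 -1.6549e+02] F [-0.6  0.1  6.1] w 0.668 grip 51.565775871276855
turn [-0.0017  0.0028 -0.0095] shift [-0.0006 -0.0002  0.0005]
[-0.05253876  0.11987766 -0.09944353]
```

Emit:
send_rows --series "0 0 -0.009 0 0 0 140; 0 0 -0.018 0 0 0 140; 0 0 -0.027 0 0 0 140; 0 0 -0.036 0 0 0 140; 0 0 -0.036 0 0 0 140"

```text
t: 17.5
position: [0.5583, -0.0226, 0.0352]
eef_rot: [-3.14, 0.003, -2.852]
force: [-0.3, -0.1, 6.2]
gripper_width: 0.662
grip_force: 51.6
```

```bash
python3 - <<'E'
from h import *
go(.559,-.0226,.0347,195.05); print(robot.get_state()['ft_torque'])
E
```

```text
t 17.5 pos [ 0.5583 -0.0226  0.0352] rpy [-1.7990e+02  1.5000e-01 -1.6343e+02] F [-0.3 -0.1  6.2] w 0.662 grip 51.57448321580887
turn [-0.0017  0.0027  0.0266] shift [-0.0007 -0.0002  0.0005]
[ 0.01878826  0.15928658 -0.10407064]
```

```bash
python3 - <<'E'
from h import *
p,d,K,T=cap("wrist"); np.savez("w7.npz",p=p,d=d,K=K,T=T)
for n in("w6","w7"):
    z=np.load(n+".npz"); p,d,K,T=[z[k] for k in "pdKT"]; W=wcloud(d,K,T); g=p.mean(-1)
    for c in([.5575,-.0227],[.5585,-.0235]):
        c=np.array(c)
        P=W.reshape(-1,3); D=P[:,:2]-c; m=(P[:,2]>.026)&(P[:,2]<.034)&(D[:,0]<-.036)&(np.hypot(*D.T)<.052); q=D[m]
        # centreline of tab: midpoints of extreme lateral points per radius bin
        ax=np.radians(195); R=np.array([[np.cos(ax),np.sin(ax)],[-np.sin(ax),np.cos(ax)]]); L=q@R.T
        for r in(.039,.042,.045,.048):
            b=L[np.abs(L[:,0]-r)<.0012,1]*1e3
            if len(b): print(n,c,r,len(b),b.min().round(1),b.max().round(1),end=" | ")
        print()
    # points seen through slots: heights within r<16mm
    P=W.reshape(-1,3); c=np.array([.5583,-.0226]); D=P[:,:2]-c; r=np.hypot(*D.T); m=(r<.017)&(P[:,2]<.0545)&(P[:,2]>.02)
    print(n,"in slots",np.histogram(P[m,2],np.arange(.02,.056,.003)))
    m=(r<.02)&(P[:,2]>.0585); print("above",m.sum(), P[m].mean(0).round(4) if m.any() else "")
E
```

```text
w6 [ 0.5575 -0.0227] 0.039 143 -8.0 8.0 | w6 [ 0.5575 -0.0227] 0.042 168 -7.9 8.1 | w6 [ 0.5575 -0.0227] 0.045 179 -7.8 8.2 | w6 [ 0.5575 -0.0227] 0.048 181 -7.7 8.2 | 
w6 [ 0.5585 -0.0235] 0.039 153 -9.0 6.7 | w6 [ 0.5585 -0.0235] 0.042 167 -8.9 6.8 | w6 [ 0.5585 -0.0235] 0.045 170 -8.8 7.2 | w6 [ 0.5585 -0.0235] 0.048 178 -8.9 7.0 | 
w6 in slots (array([  0,   0,   0,   6,   0,   1,   6,  14, 234, 275, 318, 160]), array([0.02 , 0.023, 0.026, 0.029, 0.032, 0.035, 0.038, 0.041, 0.044,
       0.047, 0.05 , 0.053, 0.056]))
above 5369 [ 0.5479 -0.0242  0.1187]
w7 [ 0.5575 -0.0227] 0.039 147 -7.6 8.0 | w7 [ 0.5575 -0.0227] 0.042 173 -7.9 8.0 | w7 [ 0.5575 -0.0227] 0.045 171 -7.8 8.1 | w7 [ 0.5575 -0.0227] 0.048 175 -7.8 8.1 | 
w7 [ 0.5585 -0.0235] 0.039 145 -8.7 6.9 | w7 [ 0.5585 -0.0235] 0.042 171 -8.6 7.0 | w7 [ 0.5585 -0.0235] 0.045 168 -9.0 7.0 | w7 [ 0.5585 -0.0235] 0.048 174 -8.9 7.1 | 
w7 in slots (array([  0,   0,   0,   3,   0,   0,   6,  12, 139, 319, 296, 190]), array([0.02 , 0.023, 0.026, 0.029, 0.032, 0.035, 0.038, 0.041, 0.044,
       0.047, 0.05 , 0.053, 0.056]))
above 5358 [ 0.5481 -0.0254  0.1192]
```

```bash
cat > holes.py <<'E'
from h import *
def holes(n):
    z=np.load(n+".npz"); p,d,K,T=[z[k] for k in "pdKT"]; W=wcloud(d,K,T); P=W.reshape(-1,3)
    c=np.array([.5583,-.0226]); r=np.hypot(*(P[:,:2]-c).T)
    top=np.median(P[(r<.028)&(r>.018)&(P[:,2]>.05)&(P[:,2]<.064),2])
    # pixel -> top plane
    C=T[:3,3]; s=(top-C[2])/(P[:,2]-C[2]); Q=C+(P-C)*s[:,None]; D=Q[:,:2]-c; rq=np.hypot(*D.T)
    m=(rq<.019)&(P[:,2]>.02)&((P[:,2]<top-.0012)|(P[:,2]>top+.0012))
    H=Q[m,:2]; a=None
    # area weight: 1/pixel density
    img=np.zeros((400,400),np.uint8); u=((H-c)/.0001+200).astype(int); img[u[:,0],u[:,1]]=255
    img=cv2.morphologyEx(img,cv2.MORPH_CLOSE,np.ones((13,13),np.uint8))
    x=(np.argwhere(img)-200)*.1; cc=x.mean(0); y=x-cc; ph=np.sum((y[:,0]+1j*y[:,1])**4)
    print(n,"top",top.round(4),"hole centre mm",(cc+c*1e3).round(2),"area",len(x)*.01,"angle",(np.degrees(np.angle(ph))/4).round(2))
    nz=(P[:,2]>top+.0015)&(P[:,2]<top+.008)&(rq<.012); N=P[nz]; print(" nose",len(N),N.mean(0).round(4),N.max(0).round(4))
    k=(rq<.019)&(P[:,2]>.0435)&(P[:,2]<.0475); X=P[k]
    print(" key-level z median",np.median(X[:,2]).round(4))
    # print small map (5mm bins along slots) of z seen
    ang=np.degrees(np.angle(ph))/4*np.pi/180; R=np.array([[np.cos(ang),np.sin(ang)],[-np.sin(ang),np.cos(ang)]])
    L=(P[m,:2]*1e3-(cc+c*1e3))@R.T; zz=P[m,2]*1e3
    for nm,i,j in(("x",0,1),("y",1,0)):
        for lo,hi in((-17,-11),(-11,-6),(6,11),(11,17)):
            q=(L[:,i]>lo)&(L[:,i]<hi)&(np.abs(L[:,j])<4.2)
            print("  arm",nm,lo,hi,[(round(w,1),len(v),round(float(np.median(v)),1)) if len(v) else None for w in np.arange(-3.5,3.6,1.0) for v in [zz[q&(np.abs(L[:,j]-w)<.5)]]])
E
python3 - <<'E'
from holes import *
holes("w7")
holes("w6")
E
```

```text
w7 top 0.0567 hole centre mm [559.59 -22.15] area 337.46 angle 16.84
 nose 57 [ 0.5566 -0.0231  0.0593] [ 0.5671 -0.0136  0.0611]
 key-level z median 0.0469
  arm x -17 -11 [(np.float64(-3.5), 7, 55.2), None, None, None, None, None, None, None]
  arm x -11 -6 [(np.float64(-3.5), 5, 48.8), (np.float64(-2.5), 28, 48.0), (np.float64(-1.5), 42, 49.9), (np.float64(-0.5), 32, 48.8), (np.float64(0.5), 32, 49.3), (np.float64(1.5), 31, 47.6), (np.float64(2.5), 32, 48.3), (np.float64(3.5), 16, 47.7)]
  arm x 6 11 [(np.float64(-3.5), 11, 47.1), (np.float64(-2.5), 16, 47.0), (np.float64(-1.5), 15, 47.1), (np.float64(-0.5), 12, 46.9), (np.float64(0.5), 11, 46.8), (np.float64(1.5), 14, 47.0), (np.float64(2.5), 9, 47.2), None]
  arm x 11 17 [(np.float64(-3.5), 29, 49.7), (np.float64(-2.5), 23, 50.8), (np.float64(-1.5), 23, 50.7), (np.float64(-0.5), 27, 50.9), (np.float64(0.5), 25, 50.6), (np.float64(1.5), 26, 50.4), (np.float64(2.5), 20, 51.0), (np.float64(3.5), 25, 50.1)]
  arm y -17 -11 [(np.float64(-3.5), 3, 55.3), (np.float64(-2.5), 1, 55.4), (np.float64(-1.5), 2, 54.8), (np.float64(-0.5), 1, 5
[... 1757 characters left out ...]
one, None, None, None, (np.float64(2.5), 1, 49.5), (np.float64(3.5), 76, 50.3)]
  arm y 6 11 [None, None, None, None, None, None, (np.float64(2.5), 3, 50.4), (np.float64(3.5), 80, 50.6)]
  arm y 11 17 [None, (np.float64(-2.5), 1, 54.4), (np.float64(-1.5), 2, 53.9), None, (np.float64(0.5), 3, 51.3), (np.float64(1.5), 2, 51.3), (np.float64(2.5), 7, 48.5), (np.float64(3.5), 79, 50.4)]holes.py:7: RuntimeWarning: divide by zero encountered in divide
  C=T[:3,3]; s=(top-C[2])/(P[:,2]-C[2]); Q=C+(P-C)*s[:,None]; D=Q[:,:2]-c; rq=np.hypot(*D.T)
holes.py:7: RuntimeWarning: invalid value encountered in multiply
  C=T[:3,3]; s=(top-C[2])/(P[:,2]-C[2]); Q=C+(P-C)*s[:,None]; D=Q[:,:2]-c; rq=np.hypot(*D.T)
```

```bash
python3 - <<'E' 2>/dev/null
from h import *
from scipy.optimize import least_squares
for n,la in(("w6",8.4),("w7",16.7)):
    z=np.load(n+".npz"); p,d,K,T=[z[k] for k in "pdKT"]; P=wcloud(d,K,T).reshape(-1,3); c=np.array([.5575,-.0227])
    D=(P[:,:2]-c)*1e3
    def ax(a): a=np.radians(a); return np.array([[np.cos(a),np.sin(a)],[-np.sin(a),np.cos(a)]])
    L=D@ax(195.3).T; m=(P[:,2]>.0265)&(P[:,2]<.0335)&(L[:,0]>36)&(L[:,0]<58)&(np.abs(L[:,1])<9); 
    print(n,"sep tab reach",np.percentile(L[m,0],[98,99.5,100]).round(2),"lat",np.percentile(L[m,1],[0.5,99.5]).round(2))
    L=D@ax(la).T; m=(P[:,2]>.053)&(P[:,2]<.059)&(L[:,0]>36)&(L[:,0]<58)&(np.abs(L[:,1])<11)
    if m.any(): print("lin tab reach",np.percentile(L[m,0],[98,99.5,100]).round(2),"lat",np.percentile(L[m,1],[0.5,99.5]).round(2))
    # lining rim on the far (-x) side and flats
    m=(P[:,2]>.053)&(P[:,2]<.059)&(np.hypot(*L.T)<37)
    M=L[m]; print("lining x-min along tab (teeth)",np.percentile(M[np.abs(M[:,1])<20][:,0],[0,.3]).round(2), "r at back", np.percentile(np.hypot(*M[(M[:,0]<-20)].T),[99,100]).round(2))
    m=(P[:,2]>.053)&(P[:,2]<.059)&(np.abs(L[:,0])<14)&(np.abs(L[:,1])<34); print("flats",np.percentile(L[m,1],[.3,99.7]).round(2))
    m=(P[:,2]>.0265)&(P[:,2]<.0335)&(np.hypot(*D.T)<36); Q=D[m]; 
    print("sep seen",len(Q)); 
    a=np.degrees(np.arctan2(Q[:,1],Q[:,0]))%360; r=np.hypot(*Q.T)
    print([(k,round(r[np.abs(a-k)<3].max(),1)) for k in range(150,250,10) if (np.abs(a-k)<3).sum()>3])
E
```

```text
w6 sep tab reach [50.74 50.85 51.  ] lat [-8.08  7.83]
lin tab reach [47.35 47.62 47.83] lat [-8.14  7.82]
lining x-min along tab (teeth) [-31.37 -30.39] r at back [31.14 31.49]
flats [-32.99  32.91]
sep seen 2720
[(150, np.float64(34.1)), (160, np.float64(34.3)), (170, np.float64(34.3)), (180, np.float64(35.6)), (190, np.float64(35.9)), (200, np.float64(35.8)), (210, np.float64(35.9)), (220, np.float64(34.1)), (230, np.float64(34.0)), (240, np.float64(33.9))]
w7 sep tab reach [50.74 50.88 51.11] lat [-8.07  7.81]
lin tab reach [47.08 47.39 47.89] lat [-8.08  7.81]
lining x-min along tab (teeth) [-31.15 -30.62] r at back [31.25 31.61]
flats [-32.74  32.5 ]
sep seen 2723
[(150, np.float64(33.7)), (160, np.float64(34.0)), (170, np.float64(34.2)), (180, np.float64(35.6)), (190, np.float64(36.0)), (200, np.float64(35.9)), (210, np.float64(36.0)), (220, np.float64(34.3)), (230, np.float64(34.0)), (240, np.float64(33.9))]
```

The lining sits about 2 mm too far in +x compared with the separator: the separator's centre is about (556.6,-22.8) and the lining's about (559,-22.4). I'll lift it clear, correct, and retry.

Emit:
send_rows --series "0 0 0.02 0 0 -0.008 140; 0 0 0.02 0 0 -0.016 140; 0 0 0.02 0 0 -0.02 140; 0 0 0.02 0 0 -0.02 140; 0 0 0.02 0 0 -0.02 140"

```text
t: 17.97
position: [0.5571, -0.022, 0.0542]
eef_rot: [-3.141, 0.001, -2.872]
force: [0.2, 0.6, -3.1]
gripper_width: 0.667
grip_force: 51.0
```

```bash
python3 - <<'E' 2>/dev/null
from h import *
go(.5565,-.0228,.053,195.05); print(robot.get_state()['ft_torque'])
p,d,K,T=cap("wrist"); P=wcloud(d,K,T).reshape(-1,3); tcp=robot.get_state()["position"]
c=tcp[:2]; D=(P[:,:2]-c)*1e3; a=np.radians(15.4); L=D@np.array([[np.cos(a),np.sin(a)],[-np.sin(a),np.cos(a)]]).T
zt=np.median(P[(np.hypot(*D.T)<28)&(np.hypot(*D.T)>18)&(P[:,2]>.06)&(P[:,2]<.09),2]); print("top-TCP",zt-tcp[2])
m=(np.abs(P[:,2]-zt)<.003)&(np.hypot(*L.T)<37); M=L[m]
r=np.hypot(*M.T); b=np.degrees(np.arctan2(M[:,1],M[:,0]))%360
print("rim r",[(k,round(r[np.abs(b-k)<4].max(),1)) for k in range(140,221,8)])
h=(np.abs(L)<20).all(1)&(np.abs(L[:,1])<2.5)&(np.abs(P[:,2]-zt)<.001); X=np.sort(L[h,0]); g=np.argsort(np.diff(X))[-3:]; print("slot gap along x",[(X[i].round(1),X[i+1].round(1)) for i in g])
L2=D@np.array([[np.cos(a),np.sin(a)],[-np.sin(a),np.cos(a)]]).T
h=(np.abs(L[:,1])<20)&(np.abs(L[:,0])<1.5)&(np.abs(P[:,2]-zt)<.001); X=np.sort(L[h,1]); g=np.argsort(np.diff(X))[-3:]; print("slot gap along y",[(X[i].round(1),X[i+1].round(1)) for i in g])
sc=np.array([.5575,-.0227]); Ds=(P[:,:2]-sc)*1e3; a=np.radians(195.3); S=Ds@np.array([[np.cos(a),np.sin(a)],[-np.sin(a),np.cos(a)]]).T
m=(P[:,2]>.0265)&(P[:,2]<.0335)&(S[:,0]>36)&(S[:,0]<58)&(np.abs(S[:,1])<9); print("sep reach",np.percentile(S[m,0],[99.5]),np.percentile(S[m,1],[.5,99.5]))
E
```

```text
t 17.9667 pos [ 0.5571 -0.022   0.0542] rpy [-1.7998e+02  3.0000e-02 -1.6457e+02] F [ 0.2  0.6 -3.1] w 0.667 grip 50.95493048429489
turn [-0.0003  0.0005  0.0066] shift [ 0.0008 -0.0006  0.0012]
[-0.03775624 -0.00953833 -0.00794209]
top-TCP 0.02140060302681332
rim r [(140, np.float64(31.9)), (148, np.float64(32.0)), (156, np.float64(31.8)), (164, np.float64(32.0)), (172, np.float64(32.1)), (180, np.float64(31.9)), (188, np.float64(32.0)), (196, np.float64(32.1)), (204, np.float64(32.0)), (212, np.float64(32.0)), (220, np.float64(32.0))]
slot gap along x [(np.float64(16.8), np.float64(17.0)), (np.float64(16.4), np.float64(16.8)), (np.float64(-14.4), np.float64(16.4))]
slot gap along y [(np.float64(-7.8), np.float64(-6.9)), (np.float64(-15.8), np.float64(-8.2)), (np.float64(-6.9), np.float64(15.9))]
sep reach [51.10943683] [-8.05561757  7.33342943]
```

Emit:
send_rows --series "0 0 0.005 0.0013 -0.0007 0 140; 0 0 0.005 0.0013 -0.0007 0.005 140; 0 0 0.005 0.0013 -0.0007 0.01 140; 0 0 0.005 0.0013 -0.0007 0.015 140; 0 0 0.005 0.0013 -0.0007 0.017 140; 0 0 0.005 0.0013 -0.0007 0.017 140"

```text
t: 18.52
position: [0.5553, -0.023, 0.0357]
eef_rot: [3.141, -0.002, -2.877]
force: [-0.8, 0.1, -2.0]
gripper_width: 0.667
grip_force: 50.9
```

```bash
python3 - <<'E' 2>/dev/null
from h import *
go(.556,-.0230,.0345,195.05); print(robot.get_state()['ft_torque'])
E
```

```text
t 18.5167 pos [ 0.5553 -0.023   0.0357] rpy [ 1.7995e+02 -9.0000e-02 -1.6486e+02] F [-0.8  0.1 -2. ] w 0.667 grip 50.933038741350174
turn [ 0.0009 -0.0017  0.0015] shift [-0.0007 -0.0002  0.0012]
[0.02148069 0.03548422 0.0199881 ]
```

Emit:
send_rows --series "0 0 0 0 0 0.001 140; 0 0 0 0 0 0.002 140; 0 0 0 0 0 0.002 140; 0 0 0 0 0 0.002 140"

```text
t: 18.85
position: [0.5558, -0.0231, 0.0348]
eef_rot: [3.142, -0.0, -2.877]
force: [-1.1, 0.7, -3.2]
gripper_width: 0.669
grip_force: 50.9
```

```bash
python3 - <<'E' 2>/dev/null
from h import *
go(.556,-.0230,.0345,195.05); print(robot.get_state()['ft_torque'])
E
```

```text
t 18.85 pos [ 0.5558 -0.0231  0.0348] rpy [ 1.8000e+02 -1.0000e-02 -1.6486e+02] F [-1.1  0.7 -3.2] w 0.669 grip 50.943268686532974
turn [ 0.0001 -0.0002  0.0015] shift [-0.0002  0.      0.0003]
[-0.05328276  0.07318492  0.00041063]
```

No upward push at this height now, so it has dropped in. Going down gently.

Emit:
send_rows --series "0 0 0 0.0002 0 0.001 140; 0 0 0 0.0002 0 0.002 140; 0 0 0 0.0002 0 0.003 140; 0 0 0 0.0002 0 0.004 140; 0 0 0 0.0002 0 0.004 140"

```text
t: 19.27
position: [0.5557, -0.0231, 0.0306]
eef_rot: [3.141, -0.0, -2.877]
force: [0.2, 0.5, -1.9]
gripper_width: 0.666
grip_force: 51.0
```

```bash
python3 - <<'E' 2>/dev/null
from h import *
go(.556,-.0230,.0195,195.05); print(robot.get_state()['ft_torque'])
E
```

```text
t 19.2667 pos [ 0.5557 -0.0231  0.0306] rpy [ 1.7999e+02 -1.0000e-02 -1.6487e+02] F [ 0.2  0.5 -1.9] w 0.666 grip 50.96003204584122
turn [ 0.0001 -0.0001  0.0015] shift [-0.0003 -0.      0.0111]
[-0.04232978  0.05490903 -0.08457559]
```

Emit:
send_rows --series "0 0 0 0 0 0.003 140; 0 0 0 0 0 0.006 140; 0 0 0 0 0 0.009 140; 0 0 0 0 0 0.011 140; 0 0 0 0 0 0.012 140; 0 0 0 0 0 0.013 140; 0 0 0 0 0 0.013 140"

```text
t: 19.85
position: [0.5561, -0.0231, 0.0196]
eef_rot: [-3.141, 0.001, -2.877]
force: [-5.1, -0.3, 15.5]
gripper_width: 0.665
grip_force: 55.7
```

```bash
python3 - <<'E' 2>/dev/null
from h import *
go(.556,-.0230,.0195,195.05); print(robot.get_state()['ft_torque'])
E
```

```text
t 19.85 pos [ 0.5561 -0.0231  0.0196] rpy [-1.7997e+02  6.0000e-02 -1.6486e+02] F [-5.1 -0.3 15.5] w 0.665 grip 55.73259484022856
turn [-0.0005  0.001   0.0016] shift [0.     0.0001 0.0001]
[ 0.18463898  0.92972648 -0.08181469]
```

```bash
cat > chk.py <<'E'
from h import *
def chk():
    p,d,K,T=cap("wrist"); P=wcloud(d,K,T).reshape(-1,3); s=robot.get_state(); t=s["position"]
    print(t.round(4),s["force"].round(1),s["ft_torque"].round(2))
    def pl(m,nm):
        Q=P[m]
        for _ in range(3):
            A=np.c_[Q[:,:2]-[.5565,-.0228],np.ones(len(Q))]; f=np.linalg.lstsq(A,Q[:,2],rcond=None)[0]; e=Q[:,2]-A@f; Q=Q[np.abs(e)<.0015]
        print(nm,len(Q),f.round(4))
    r=np.hypot(*(P[:,:2]-[.5565,-.0228]).T)
    pl((r<.028)&(r>.017)&(P[:,2]>.036)&(P[:,2]<.047),"lining top")
    a=np.degrees(np.arctan2(P[:,1]+.0228,P[:,0]-.5565))%360
    pl((r>.035)&(r<.05)&(np.abs(a-195)<12)&(P[:,2]>.026)&(P[:,2]<.034),"sep tab top")
E
python3 -c "
from chk import *
chk()" 2>/dev/null
```

```text
[ 0.5561 -0.0231  0.0196] [-5.4  1.8 15.6] [ 0.25  0.89 -0.08]
lining top 6210 [0.0037 0.003  0.041 ]
sep tab top 1257 [0.0051 0.0018 0.0305]
```

Emit:
send_rows --series "0 0 0 0.0005 0 -0.001 140; 0 0 0 0.0005 0 -0.001 140; 0 0 0 0.0005 0 -0.001 60; 0 0 0 0.0005 0 -0.001 0; 0 0 0 0.0005 0 -0.001 0; 0 0 0 0.0005 0 -0.001 0"

```text
t: 20.4
position: [0.5552, -0.0233, 0.0185]
eef_rot: [3.142, -0.0, -2.877]
force: [-0.2, -0.6, 0.4]
gripper_width: 1.002
grip_force: 0.0
```

```bash
python3 -c "
from chk import *
chk()" 2>/dev/null
```

```text
[ 0.5552 -0.0233  0.0186] [ 0.6 -0.1  0.6] [-0.03  0.    0.  ]
lining top 6143 [0.0015 0.002  0.0404]
sep tab top 1254 [-0.0042  0.0028  0.0302]
```

Emit:
send_rows --series "0 0 0 0 0 -0.02 0; 0 0 0 0 0 -0.06 0; 0 0 0 0 0 -0.1 0; 0 0 0 0 0 -0.13 0; 0 0 0 0 0 -0.13 0; 0 0 0 0 0 -0.13 0; 0 0 0 0 0 -0.13 0"

```text
t: 21.03
position: [0.5547, -0.0231, 0.1481]
eef_rot: [3.141, -0.001, -2.877]
force: [-0.3, -0.0, -0.3]
gripper_width: 0.999
grip_force: 0.0
```

```bash
python3 - <<'E' 2>/dev/null
from chk import *
chk()
for n in("top","side"):
    p,d,K,T=cap(n); W=cloud(d,K,T); P=W.reshape(-1,3); r=np.hypot(*(P[:,:2]-[.557,-.0235]).T)
    if n=="side": np.savez("s9.npz",p=p,d=d,K=K,T=T)
    m=(r<.028)&(r>.017)&(P[:,2]>.034)&(P[:,2]<.046); A=np.c_[P[m,:2]-[.557,-.0235],np.ones(m.sum())]; print(n,m.sum(),np.linalg.lstsq(A,P[m,2],rcond=None)[0].round(4),"bench",np.median(P[(r>.1)&(r<.13)&(P[:,2]<.01),2]).round(4))
E
```

```text
[ 0.5542 -0.023   0.1474] [-0.9  0.2 -0.5] [0.05 0.03 0.04]
lining top 2159 [-0.0038 -0.0007  0.0396]
sep tab top 345 [0.003  0.0124 0.0299]
top 98 [ 0.0329 -0.0206  0.0399] bench -0.0008
side 228 [-0.0008  0.0112  0.039 ] bench -0.001
```

The lining top is at 40 mm, flat and released, and the separator top is at 30 mm. Both are home, so I'm handing the job in.

```bash
python3 -c "
from h import *
print(finish_job())"
```

```text
the job is handed in; nothing more can be done
None
```

The clutch is built up and handed in at about 21 s: the separator and then the lining went over the keys, measured flat and fully home, and were released; the tabs point opposite to and along with the backing plate's tab, apart from the hub's own turn of about 25°.

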